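# Seat the lens barrel in the photometer's sprung V-saddle and hold it

## Robot

A 6-joint arm with a two-finger parallel gripper is mounted at the origin on the work surface. World frame = base frame: x ahead of the robot, y to its left, z up, the work surface at z = 0. Lengths are in m, angles in degrees, forces in N, time in s.
With the tool pointing down it reaches from about 0.4 to 0.825 m from the base axis. Payload 7 kg.
Tool frame: the origin (TCP) lies at the very end of the fingers, on their centre line; the grasp point (between the pads) lies 19 mm behind it; z points along the fingers, y is the line along which they close (so a half turn about z gives the same grasp; the last joint's range is limited). The gripper opens to 88 mm and grips with 3 to 60 N. Pads are 19 mm wide; open, the fingers measure 130 mm over their backs; the gripper's body (78 mm by 193 mm) begins 47 mm behind the grasp point.
Start: joints at [81.308, 20.546, 0.682, 0, -70.136, -16.507], TCP at [0.287, 0.611, 0.189] pointing down, gripper open.
Joint ranges: [-176.03, 176.03], [-82.01, 121.73], [-58.28, 71.71], [-173.87, 95.51], [-174.79, -0.11], [-173.66, 173.66]. Speed limits (degrees/s): [136.94, 136.94, 172.46, 180, 180, 180].

## Interface

Orientations are given as [roll, pitch, yaw] about the fixed x, y, z axes, in that order (R = Rz(yaw) Ry(pitch) Rx(roll)).
In Python, from plant import r gives the robot as it stands. The module is installed in compiled form; this text tells all that it offers.
- The arm moves only by the tool jog_arm, never from a script. Its arguments are lists of equal length, an entry for each row: "travel": the shift along the tool's x, y, z each as a share of 50 cm, from -1 to 1, a list of three; "dr": the turn, a rotation vector about the tool's x, y, z each as a share of 360 degrees, from -1 to 1, a list of three; "claw": the opening, from 0 (shut) to 1 (fully open). A call has exactly 10 rows; each row is the pose to reach, as a shift and turn from the pose commanded when the call began, along the tool's axes at that moment, turning the shorter way round; what a row does not reach only later rows make up. A row lasts 1/8 s, in which the tool goes at most 62.5 mm and 10.7 degrees, less where a joint would pass 70% of its speed; a pose out of reach is approached as far as the arm can. A call with a number of a shift or a turn outside -1 to 1 is refused whole. A call with a gripper value outside its range is refused whole. The fingers move at their own pace and stop on an object; "newtons" is the grip in N (left out, the last holds). Time passes only in rows, so rows that repeat a pose let the fingers close, or fill a call up. It gives the time, the measured TCP pose, the force, the opening and the grip force at its end, in the units of the state.
- r.get_state(): the state, without advancing time (a new reading comes with each control period).
- r.capture(name): name is "scene" or "top"; returns a dict with "pixels" (420x560x3 uint8, red, green, blue), "range_z" (420x560 float32, m along the optical axis (not along the pixel's ray), 0 where there is no reading), "fx", "fy", "cx", "cy" (pixels), "dist_coeffs" ([k1, k2, p1, p2, k3] as OpenCV has them; the pictures are not rectified), "position" and "attitude" of the camera in the world. Camera axes: x right, y up, looking along -z (the intrinsics and any distortion apply to the point x, -y, -z); pixel columns grow to the right and rows downward; lengths in m; the calibration is good to about 2 mm. A picture is of the moment at which its call begins.
- r.close_job(): hands the job in; it is judged then, once.
Trained networks look in the newest picture that a camera, given by its name, has taken for a name from the list of things; names that differ only in an ending like _2 or _b are one class to them, and where a whole thing is asked for, a point or a joint stands for the part that bears it (a point fixed in the world has none). Each returns a list of dicts, best first, with "conf" (0 to 1); they miss things now and then, are a little off and sometimes report something else, mostly with a low value. They report only what shows in the picture. A call takes as long as a camera call. They do not tell look-alikes from the thing itself.
- r.boxes_of(name, camera): "extent" ([left, top, right, bottom] in pixels, round what is visible of it).
- r.regions_of(name, camera): "pixels" (420x560 bool, what is visible of it) and "extent" ([left, top, right, bottom] in pixels, round what is visible of it).
- r.tip_of(name, camera): "at" ([column, row] in pixels: a listed point, or the origin of a listed thing).
The state is a dict: "time_s": time; "joints": joint angles; "qd": joint speeds; "joint_torque": joint torques, N m; "tcp_pos": TCP position; "eef_rot": TCP orientation; "contact_force": force on the tool from outside, world axes, zero at the start; "moment": the same for the moment, N m; "gripper_width": finger opening in m; "gripper_force": force on a finger pad.
Only numpy, scipy, OpenCV 4.12 (cv2) and the standard library are available. Lean on these libraries where they do the work, as an engineer would, in place of code of your own. Each camera call takes 0.05 s, during which the arm holds its last target. There are 200 camera calls.

## Task

Lift the black lens barrel out of its storage rest and lay it in the V of the bench photometer, brass-ringed lens end towards the lamp housing, centred on the saddle and settled so that it bears on both faces of both V-blocks, then press it down until the sprung saddle has sunk about half of its 12 mm travel and finish while still holding it pressed there, in the grip or with closed fingers from above. The barrel is thin-walled: grip it with no more than about 20 N, never drop it or push it hard into the V (keep under about 15 N), and leave the jars, vials and the measuring cylinder where they stand.

Things in the scene. Friction and masses are not known exactly. Their poses are not given: they have to be found in the camera images.
- barrel: the lens barrel: a black cylinder 36 mm in diameter and 120 mm long, about 160 g, thin-walled, lying level. Origin at its middle, on its axis; its y axis runs along the cylinder. The lens end, at y = -60 mm, has a 14 mm wide brass ring and a glass face; a thin silver line circles it near the other end
- lens_end (a point): the centre of the barrel's brass-ringed lens end face, on the axis, 60 mm from the barrel's middle
- rest: low storage rest holding the barrel at the start, fixed: grey plate 80 x 150 x 6 mm with green supports 48 x 20 mm at y = +46 and -46 mm; the barrel lies along the rest's y, its axis 34 mm above the table, between chocks 24 mm high. The 72 mm between the supports is free for fingers. Origin under its middle, on the table
- bench: small bench photometer, fixed: aluminium base 100 x 330 x 16 mm along its y (y = -230 to +100 mm); grey lamp housing 90 x 100 mm, top at 134 mm, from y = -115 to -215 mm, its amber window facing +y at the height of the seated barrel. The V-saddle is over the origin, which lies on the table
- saddle (a joint): how far the saddle (blue plate 60 x 108 mm carrying two 90-degree steel V-blocks) has sunk, in m: 0 is up, 0.012 down on its stop. It slides straight down on a preloaded spring: empty, or under the barrel's weight alone, it stays up; it starts to sink at about 2 N of push on the barrel and needs 0.6 N more per mm, so about 6 N half way
- seat (a point): middle of the V-saddle at the height of a seated barrel's axis, 85.5 mm above the table with the saddle up; sinks with it. The V runs along the bench's y. Two V-blocks, each 24 mm long, stand at y = +40 and -40 mm; the 56 mm between them is free for fingers down to the blue plate, 31.5 mm below this point. V 42 mm wide at its top edges, 4 mm below this point; bottom line 25.5 mm below
- amber_jar_a: bystander: amber jar with white cap, 54 mm across, 85 mm tall; origin under its middle
- amber_jar_b: bystander: amber jar with black cap, 48 mm across, 75 mm tall; origin under its middle
- clear_jar: bystander: clear jar with grey cap, 52 mm across, 90 mm tall; origin under its middle
- vial_a: bystander: white vial, 26 mm across, 45 mm tall, standing beside the rest; origin under its middle
- vial_b: bystander: white vial, 26 mm across, 45 mm tall, standing beyond an end of the rest; origin under its middle
- brown_vial: bystander: small amber vial with black cap, 32 mm across, 55 mm tall, standing beside the bench; origin under its middle
- measuring_cylinder: bystander: upright measuring cylinder, foot 64 mm across, 208 mm tall; origin under its middle
Not all that is in view belongs to the job. What is shaped like the barrel but green is not meant.

How it is judged:
By the outcome, as a careful person would: the job done as asked, in the order asked, and still so for the second after the job is handed in, while the arm keeps its last pose, push and grip.
It also fails if it takes over 58 s, if anything falls off the work surface, if the arm or the gripper's body presses on something with over 40 N, if the wrist force passes 120 N, or if a joint passes its speed limit or range.

## Working session

There is one attempt and no reset: what is moved stays moved. The work goes in short steps, Python scripts to look and compute and a tool call to move; the robot and the scene stay as the last step left them, time stands still between calls to the robot, and variables do not carry over. Pictures are saved under pics/ and viewed, at most 10 in all, crops included, and the job is handed in when it is done.

Besides the shell and the picture viewer there is one more tool, called after "Call:" as name(argument=value, ...) on one line, values as JSON. jog_arm: Moves the arm, as the interface text tells. Its arguments: {"type":"object","properties":{"travel":{"type":"array"},"dr":{"type":"array"},"claw":{"type":"array"},"newtons":{"type":"number"}},"required":["travel","dr","claw"]}

```bash
mkdir -p pics
cat > h.py <<'E'
import numpy as np, cv2
from plant import r
from scipy.spatial.transform import Rotation as R
def rot(a):
    a=np.array(a,float)
    return a if a.shape==(3,3) else R.from_euler('xyz',a,degrees=True).as_matrix()
def K(c): return np.array([[c['fx'],0,c['cx']],[0,c['fy'],c['cy']],[0,0,1.]]),np.array(c['dist_coeffs'],float)
def pts(c,uv,z=None):
    "world points of pixels uv (col,row), with range"
    uv=np.asarray(uv,float).reshape(-1,2); k,d=K(c)
    n=cv2.undistortPoints(uv.reshape(-1,1,2),k,d).reshape(-1,2)
    if z is None: z=c['range_z'][uv[:,1].astype(int),uv[:,0].astype(int)]
    p=np.c_[n[:,0]*z,-n[:,1]*z,-z*np.ones(len(n))]
    return p@rot(c['attitude']).T+np.array(c['position'])
def proj(c,P):
    p=(np.asarray(P,float).reshape(-1,3)-np.array(c['position']))@rot(c['attitude'])
    k,d=K(c)
    return cv2.projectPoints(p*[1,-1,-1],np.zeros(3),np.zeros(3),k,d)[0].reshape(-1,2)
def mask(c,m):
    v,u=np.where(m&(c['range_z']>0)); return pts(c,np.c_[u,v])
def save(c,f): cv2.imwrite('pics/'+f,cv2.cvtColor(c['pixels'],cv2.COLOR_RGB2BGR))
E
python3 - <<'E'
from h import *
s=r.get_state(); print(s)
for n in ['scene','top']:
    c=r.capture(n); save(c,n+'0.png'); print(n,c['position'],c['attitude'],c['fx'],c['dist_coeffs'])
    for t in ['barrel','rest','bench','saddle','vial_a','brown_vial','measuring_cylinder','amber_jar_a','clear_jar']:
        for g in r.regions_of(t,n)[:3]:
            P=mask(c,g['pixels'])
            print(t,round(g['conf'],2),g['extent'],np.round(np.median(P,0),3) if len(P) else '')
    for t in ['lens_end','seat','barrel']:
        for g in r.tip_of(t,n)[:3]: print(t,g, np.round(pts(c,g['at']),3))
E
```

```text
{'time_s': 0.0, 'joints': array([ 8.13068766e+01,  2.05930303e+01,  6.32516664e-01, -1.91360143e-02,
       -7.01360352e+01, -1.65059261e+01]), 'qd': array([ 0.0324597 ,  0.04772643, -0.01702604, -0.02351666, -0.00756234,
        0.05852168]), 'joint_torque': array([ 1.22465586e-03, -5.82714951e+01,  2.93045801e+01,  6.99667364e+00,
        6.97305237e-03, -1.60160885e-04]), 'tcp_pos': array([0.28720011, 0.61022959, 0.18769829]), 'eef_rot': array([ 1.79902319e+02, -1.01859362e-02, -2.52055582e+01]), 'contact_force': array([-0.09206764, -0.45894873,  0.00250538]), 'moment': array([ 0.02571158, -0.00092627, -0.02273223]), 'gripper_force': 0.0, 'gripper_width': 0.08768734145879939}
scene [1.16704123 0.30907164 0.94442975] [ 36.88842857   0.19635948 115.57637813] 507.6342484182777 [0.06124828 0.         0.         0.         0.        ]
barrel 0.83 [349.3, 229.0, 410.3, 262.7] [0.535 0.236 0.048]
barrel 0.81 [388.2, 168.1, 411.4, 214.1] [0.371 0.232 0.032]
rest 0.88 [338.1, 224.0, 414.0, 280.9] [0.547 0.24  0.006]
rest 0.39 [349.4, 226.3, 409.7, 263.1] [0.534 0.238 0.047]
bench 0.62 [123
[... 2216 characters left out ...]
 209.8, 132.5] [0.783 0.212 0.072]
amber_jar_a 0.58 [283.1, 103.8, 303.7, 131.5] [ 0.78  -0.023  0.083]
clear_jar 0.63 [227.2, 109.7, 250.8, 138.5] [0.767 0.107 0.088]
lens_end {'at': [233.5, 220.1], 'conf': 0.71} [[0.539 0.12  0.034]]
lens_end {'at': [210.7, 224.5], 'conf': 0.65} [[0.528 0.174 0.041]]
lens_end {'at': [198.3, 316.1], 'conf': 0.57} [[0.308 0.204 0.028]]
seat {'at': [361.1, 247.8], 'conf': 0.98} [[ 0.472 -0.186  0.051]]
seat {'at': [194.2, 181.4], 'conf': 0.74} [[0.633 0.216 0.044]]
barrel {'at': [187.6, 292.9], 'conf': 0.84} [[0.364 0.229 0.033]]
barrel {'at': [186.9, 224.8], 'conf': 0.74} [[0.527 0.23  0.049]]
barrel {'at': [253.6, 222.3], 'conf': 0.73} [[0.534 0.071 0.038]]
```

Run:
```python
import cv2,numpy as np
a=cv2.imread('pics/scene0.png');b=cv2.imread('pics/top0.png')
cv2.imwrite('pics/m1.png',np.vstack([cv2.resize(a[130:330,180:440],(390*2,600))[:600]]))
cv2.imwrite('pics/m2.png',cv2.resize(b[90:330,130:470],(800,565),interpolation=cv2.INTER_CUBIC))
```

```text
(no output)
```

View pics/m1.png

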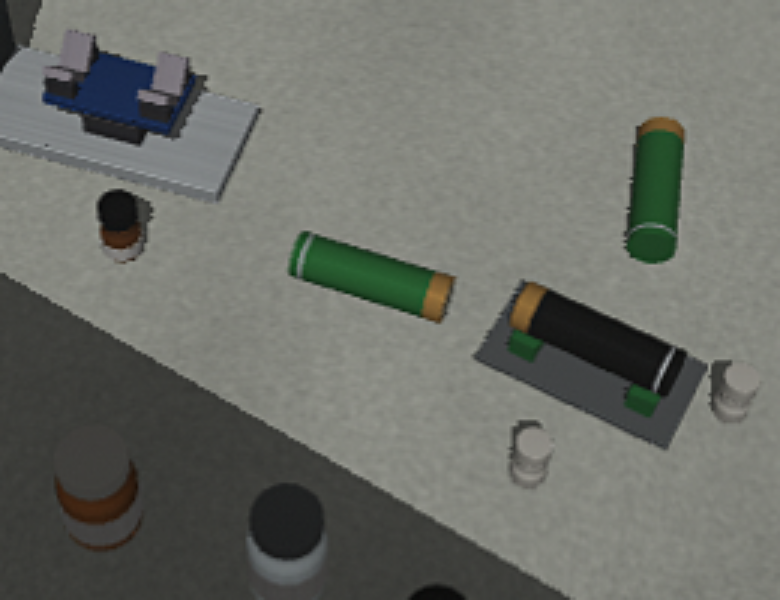

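View pics/m2.png

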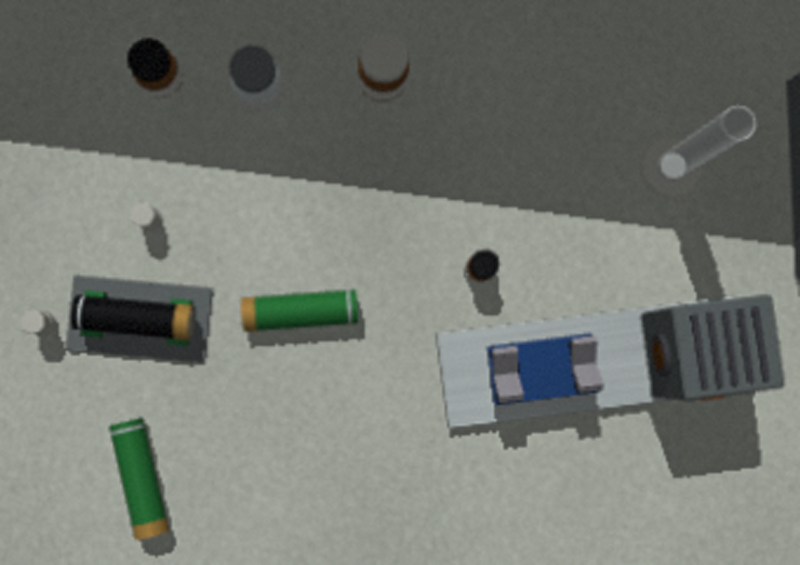

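Candidates in the top crop: black cylinder on the rest (full-image px ~187,224), green one (~257,222) and green one (~188,293). The barrel is the black one on the rest with the brass ring facing −y, which is also the lamp side. The bench saddle is at top px ~361,248 with its lamp towards −y. Next I fit models to the depth.

```bash
cat >> h.py <<'E'
from scipy.optimize import least_squares
def box(p,lo,hi):
    c=(np.array(lo)+hi)/2; q=np.abs(p-c)-(np.array(hi)-lo)/2
    return np.linalg.norm(np.maximum(q,0),axis=1)+np.minimum(q.max(1),0)
def loc(P,x,y,yaw,z=0):
    c,s=np.cos(yaw),np.sin(yaw); d=P-[x,y,z]
    return np.c_[c*d[:,0]+s*d[:,1],-s*d[:,0]+c*d[:,1],d[:,2]]
def f_bench(p,sink=0):
    d=[box(p,[-.05,-.23,0],[.05,.1,.016]),box(p,[-.045,-.215,.016],[.045,-.115,.134]),
       box(p,[-.03,-.054,.046-sink],[.03,.054,.054-sink])]
    for y in(-.04,.04):
        b=box(p,[-.024,y-.012,.054-sink],[.024,y+.012,.0815-sink]); v=(p[:,2]+sink-.06-np.abs(p[:,0]))/2**.5
        d.append(np.where(b>v,b,v))
    return np.min(np.abs(d),0)
def f_barrel(p):
    q=np.c_[np.hypot(p[:,0],p[:,2])-.018,np.abs(p[:,1])-.06]
    return np.linalg.norm(np.maximum(q,0),axis=1)+np.minimum(q.max(1),0)
def fit(f,P,x0):
    return least_squares(lambda v:f(loc(P,*v)),x0,loss='soft_l1',f_scale=.002,x_scale=[.01,.01,.05,.01])
def cloud(c,xy,rad,zmin):
    P=mask(c,np.ones((420,560),bool)); return P[(np.hypot(*(P[:,:2]-xy).T)<rad)&(P[:,2]>zmin)]
E
python3 - <<'E'
from h import *
A={}
for n in ['scene','top']:
    c=r.capture(n)
    hsv=cv2.cvtColor(c['pixels'],cv2.COLOR_RGB2HSV)
    B=cloud(c,[.485,-.235],.26,.008); l=loc(B,.475,-.186,0.07); B=B[(abs(l[:,0])<.075)&(l[:,1]>-.25)&(l[:,1]<.12)]
    C=cloud(c,[.53,.235],.09,.032)
    T=cloud(c,[.45,.08],.3,-.05); T=T[abs(T[:,2])<.008]; print(n,len(B),len(C),'table z',np.median(T[:,2]))
    A[n]=(B,C)
A['both']=tuple(np.vstack([A['scene'][i],A['top'][i]]) for i in(0,1))
for n,(B,C) in A.items():
    s=fit(f_bench,B,[.475,-.186,.07,0]); print(n,'bench',np.round(s.x,4),np.degrees(s.x[2]),'rms',np.median(s.fun))
    s=fit(f_barrel,C,[.53,.235,-.07,.034]); print(n,'barrel',np.round(s.x,4),np.degrees(s.x[2]),'med',np.median(abs(s.fun)))
E
```

```text
scene 6352 922 table z 8.593000732359801e-05
top 5904 751 table z -0.0009563427313346029
scene bench [ 4.728e-01 -1.844e-01  1.214e-01 -3.000e-04] 6.958067534231183 rms 0.0012650611641281274
scene barrel [ 0.5247  0.2357 -0.0855  0.034 ] -4.90142478109691 med 0.000985484635655105
top bench [ 0.4757 -0.184   0.1208 -0.0017] 6.92201485988114 rms 0.0014498540263481498
top barrel [ 0.5292  0.2361 -0.0893  0.0332] -5.117975596754893 med 0.0009198860172604725
both bench [ 0.4742 -0.1842  0.1144 -0.0011] 6.553385659928789 rms 0.0014607885454811058
both barrel [ 0.5267  0.2359 -0.0856  0.0334] -4.906153141644449 med 0.0014856408948796147
```

```bash
cat >> h.py <<'E'
def go(p0,yaw0,p1,yaw1):
    d=R.from_euler('xyz',[180,0,yaw0],degrees=True).inv().apply(np.array(p1)-p0)
    print('travel',np.round(d/.5,4),'dr z',round(-((yaw1-yaw0+180)%360-180)/360,4))
E
python3 -c "
from h import *
go([.287,.611,.189],-25.2,[.527,.236,.12],-94.9)"
```

```text
travel [0.7537 0.4742 0.138 ] dr z 0.1936
```

Call:
jog_arm(travel=[[0.7537,0.4742,0],[0.7537,0.4742,0],[0.7537,0.4742,0],[0.7537,0.4742,0],[0.7537,0.4742,0],[0.7537,0.4742,0],[0.7537,0.4742,0],[0.7537,0.4742,0.138],[0.7537,0.4742,0.138],[0.7537,0.4742,0.138]], dr=[[0,0,0.1936],[0,0,0.1936],[0,0,0.1936],[0,0,0.1936],[0,0,0.1936],[0,0,0.1936],[0,0,0.1936],[0,0,0.1936],[0,0,0.1936],[0,0,0.1936]], claw=[1,1,1,1,1,1,1,1,1,1], newtons=10)

```text
time_s: 2.65
tcp_pos: [0.5277, 0.2362, 0.1205]
eef_rot: [-180.0, -0.0, -94.8]
contact_force: [0.7, 0.2, 0.0]
gripper_width: 0.0878
gripper_force: 0.0
```

Call:
jog_arm(travel=[[0,0,0.05],[0,0,0.1],[0,0,0.15],[0,0,0.19],[0,0,0.208],[0,0,0.208],[0,0,0.208],[0,0,0.208],[0,0,0.208],[0,0,0.208]], dr=[[0,0,0],[0,0,0],[0,0,0],[0,0,0],[0,0,0],[0,0,0],[0,0,0],[0,0,0],[0,0,0],[0,0,0]], claw=[1,1,1,1,1,1,0.35,0.35,0.35,0.35], newtons=5)

```text
time_s: 3.9
tcp_pos: [0.5275, 0.2358, 0.0159]
eef_rot: [-180.0, 0.0, -94.9]
contact_force: [0.3, 0.2, -0.4]
gripper_width: 0.053
gripper_force: 0.0
```

Call:
jog_arm(travel=[[0,0,0],[0,0,0],[0,0,0],[0,0,0],[0,0,0],[0,0,0],[0,0,0],[0,0,0],[0,0,0],[0,0,0]], dr=[[0,0,0],[0,0,0],[0,0,0],[0,0,0],[0,0,0],[0,0,0],[0,0,0],[0,0,0],[0,0,0],[0,0,0]], claw=[0.3,0.3,0.3,0.3,0.3,0.3,0.3,0.3,0.3,0.3], newtons=5)

```text
time_s: 5.15
tcp_pos: [0.5274, 0.2357, 0.0157]
eef_rot: [180.0, -0.0, -94.9]
contact_force: [-0.4, -0.1, 0.1]
gripper_width: 0.0261
gripper_force: 0.0
```

Opening 26 mm with no force, so the barrel isn't between the pads. Looking.

Run:
```python
from h import *
a=r.capture('scene');b=r.capture('top')
f=lambda c,v:cv2.resize(c['pixels'][v[0]:v[1],v[2]:v[3],::-1],(400,400),interpolation=cv2.INTER_CUBIC)
cv2.imwrite('pics/g1.png',np.hstack([f(a,(180,300,310,430)),f(b,(170,290,130,250))]))
print(r.get_state())
```

```text
{'time_s': 5.25, 'joints': array([ 4.34730501e+01,  2.11898740e+01, -2.38667747e+01, -2.60220186e-03,
       -4.49452974e+01, -4.83685910e+01]), 'qd': array([ 0.04526964, -0.00886214,  0.10021195, -0.04121268,  0.00131644,
       -0.04523202]), 'joint_torque': array([ 1.40454296e-03, -5.17515564e+01,  2.19826198e+01,  5.25439829e+00,
       -3.50605475e-02, -4.63468734e-05]), 'tcp_pos': array([0.52740232, 0.235736  , 0.01563863]), 'eef_rot': array([ 1.79997333e+02, -2.33473564e-04, -9.48973828e+01]), 'contact_force': array([-0.42177703, -0.40252971, -0.18508139]), 'moment': array([ 0.04065427, -0.02360918, -0.01438557]), 'gripper_force': 0.0, 'gripper_width': 0.026159695507225366}
```

View pics/g1.png

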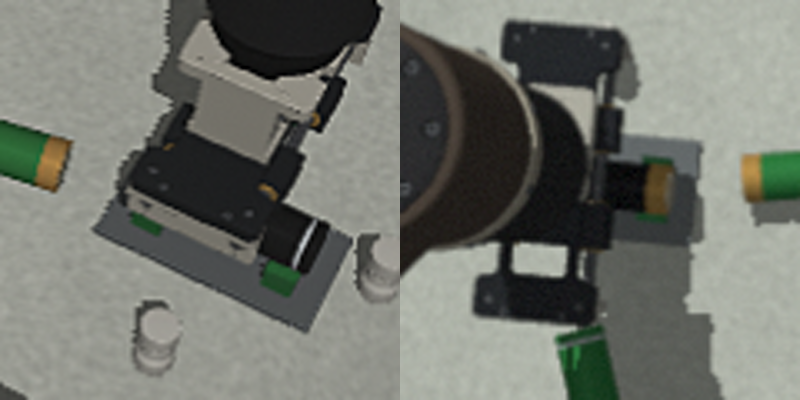

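Run:
```python
from h import *
L=[]
for n in ['scene','top']:
    c=r.capture(n)
    P=cloud(c,[.527,.236],.1,.028); l=loc(P,.527,.236,-.0856)
    for a,b in [(-.062,-.046),(-.046,-.03),(.03,.045),(.045,.062)]:
        m=(l[:,1]>a)&(l[:,1]<b)&(abs(l[:,0])<.022)&(l[:,2]<.07)
        print(n,a,m.sum(),np.round(np.percentile(l[m],[5,50,95],axis=0)[:,[0,2]],4).tolist() if m.sum()>5 else '')
    # finger points
    m=(abs(l[:,1])<.03)&(l[:,2]<.09); print('fing',m.sum(), np.round(np.percentile(l[m],[2,50,98],axis=0),3).tolist() if m.sum()>5 else '')
```

```text
scene -0.062 0 
scene -0.046 0 
scene 0.03 121 [[-0.0103, 0.0339], [0.0081, 0.0475], [0.016, 0.0526]]
scene 0.045 133 [[-0.0119, 0.0317], [0.0074, 0.0475], [0.0162, 0.0528]]
fing 50 [[-0.01, -0.009, 0.032], [0.093, 0.007, 0.045], [0.099, 0.03, 0.054]]
top -0.062 103 [[-0.0141, 0.0323], [0.0017, 0.0462], [0.0185, 0.0539]]
top -0.046 97 [[-0.0138, 0.0393], [0.0009, 0.0482], [0.0176, 0.0535]]
top 0.03 0 
top 0.045 0 
fing 94 [[-0.014, -0.029, 0.037], [0.004, -0.022, 0.048], [0.019, -0.006, 0.072]]
```

Run:
```python
from h import *
for n in ['scene','top']:
    c=r.capture(n); print(n,r.get_state()['gripper_width'])
    P=cloud(c,[.527,.236],.14,.028); l=loc(P,.527,.236,-.0856)
    for a in np.arange(.03,.2,.01):
        m=(l[:,2]>a)&(l[:,2]<=a+.01)
        if m.sum()>8:
            q=l[m]; print(round(a,2),m.sum(),'x',np.round(np.percentile(q[:,0],[1,50,99]),3),'y',np.round(np.percentile(q[:,1],[1,50,99]),3))
    b=c['pixels'][170:290,130:250,::-1] if n=='top' else c['pixels'][180:300,310:430,::-1]
    z=c['range_z'][170:290,130:250] if n=='top' else c['range_z'][180:300,310:430]
    z=np.uint8(np.clip((z-z[z>0].min())/.3*255,0,255))
    L=np.hstack([cv2.resize(b,(400,400),interpolation=cv2.INTER_CUBIC),cv2.resize(cv2.applyColorMap(z,2),(400,400))]) if 0 else cv2.resize(cv2.convertScaleAbs(b,alpha=2.2,beta=10),(600,600),interpolation=cv2.INTER_CUBIC)
    cv2.imwrite(f'pics/g2{n}.png',L)
```

```text
scene 0.02591691919255451
0.03 231 x [-0.012  0.015  0.117] y [-0.139 -0.113  0.11 ]
0.04 364 x [-0.024  0.01   0.116] y [-0.011  0.043  0.11 ]
0.05 82 x [-0.011 -0.     0.01 ] y [0.027 0.044 0.06 ]
0.12 147 x [-0.083  0.087  0.089] y [-0.04   0.01   0.038]
0.13 177 x [-0.083  0.034  0.09 ] y [-0.039  0.029  0.038]
0.14 310 x [-0.048  0.034  0.095] y [-0.04   0.026  0.038]
0.15 189 x [-0.079  0.093  0.097] y [-0.04   0.008  0.038]
0.16 814 x [-0.084  0.073  0.096] y [-0.04   0.001  0.037]
0.17 99 x [0.023 0.048 0.051] y [-0.024  0.008  0.023]
0.18 85 x [0.04  0.049 0.051] y [-0.022 -0.002  0.021]
0.19 87 x [0.037 0.049 0.051] y [-0.022  0.002  0.022]
top 0.026667174286315366
0.03 296 x [-0.139 -0.016  0.03 ] y [-0.139 -0.022  0.008]
0.04 185 x [-0.015  0.004  0.119] y [-0.06  -0.038  0.005]
0.05 88 x [-0.01   0.002  0.014] y [-0.059 -0.035 -0.006]
0.12 30 x [-0.084 -0.015  0.09 ] y [-0.042 -0.041 -0.04 ]
0.13 191 x [-0.08  -0.002  0.084] y [-0.041 -0.032  0.003]
0.14 248 x [-0.085 -0.021  0.092] y [-0.042 -0.032  0.012]
0.15 323 x [-0.094 -0.055  0.099] y [-0.042 -0.009  0.037]
0.16 976 x [-0.093  0.06   0.099] y [-0.04  -0.004  0.036]
```

View pics/g2top.png

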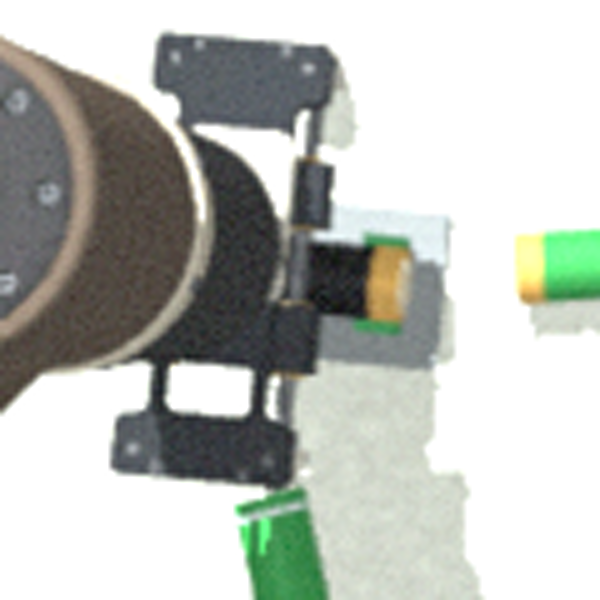

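Call:
jog_arm(travel=[[0,0,0],[0,0,0],[0,0,0],[0,0,0],[0,0,0],[0,0,0],[0,0,0],[0,0,-0.12],[0,0,-0.12],[0,0,-0.12]], dr=[[0,0,0],[0,0,0],[0,0,0],[0,0,0],[0,0,0],[0,0,0],[0,0,0],[0,0,0],[0,0,0],[0,0,0]], claw=[1,1,1,1,1,1,1,1,1,1], newtons=5)

```text
time_s: 6.7
tcp_pos: [0.5274, 0.2359, 0.076]
eef_rot: [-180.0, 0.1, -94.9]
contact_force: [0.1, 0.1, 0.2]
gripper_width: 0.0879
gripper_force: 0.0
```

Run:
```python
from h import *
s=r.get_state();print(s['tcp_pos'],s['gripper_width'])
c=r.capture('scene')
P=cloud(c,[.527,.236],.14,.06); l=loc(P,.527,.236,-.0856)
for a in np.arange(.06,.24,.01):
    m=(l[:,2]>a)&(l[:,2]<=a+.01)
    if m.sum()>3:
        q=l[m]; print(round(a,2),m.sum(),'x',np.round(np.percentile(q[:,0],[1,50,99]),3),'y',np.round(np.percentile(q[:,1],[1,50,99]),3))
u,v=proj(c,[.527,.236,.1])[0].astype(int); b=c['pixels'][v-70:v+70,u-70:u+70,::-1]
cv2.imwrite('pics/g3.png',cv2.resize(cv2.convertScaleAbs(b,alpha=2,beta=10),(600,600),interpolation=cv2.INTER_CUBIC))
# where reported finger tips should appear in the crop
T=loc(np.zeros((1,3)),0,0,0)
for sx in(-.05,.05): print(sx,(proj(c,[.527+sx,.236-.0856*sx,s['tcp_pos'][2]])[0]-[u-70,v-70])*600/140)
```

```text
[0.52742209 0.23586884 0.07596661] 0.08787616054055418
0.11 7 x [0.051 0.057 0.058] y [-0.01  0.    0.01]
0.12 40 x [0.051 0.058 0.06 ] y [-0.011  0.     0.01 ]
0.13 27 x [0.053 0.059 0.06 ] y [-0.011 -0.001  0.011]
0.14 6 x [0.06  0.06  0.061] y [-0.002  0.004  0.008]
0.17 8 x [0.085 0.086 0.087] y [-0.032  0.006  0.025]
0.18 147 x [-0.079  0.087  0.089] y [-0.041  0.004  0.038]
0.19 237 x [-0.081  0.024  0.089] y [-0.037  0.028  0.038]
0.2 203 x [-0.082  0.052  0.095] y [-0.038  0.029  0.038]
0.21 195 x [-0.089  0.094  0.097] y [-0.04   0.009  0.038]
0.22 933 x [-0.082  0.074  0.096] y [-0.04   0.002  0.037]
0.23 121 x [0.019 0.048 0.051] y [-0.025  0.005  0.023]
-0.05 [333.8928497 258.0213013]
0.05 [250.24493584 404.12982823]
```

View pics/g3.png

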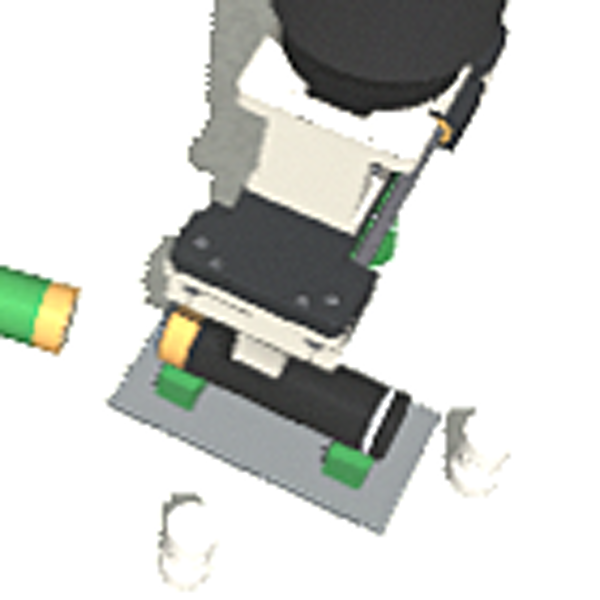

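Run:
```python
from h import *
for n in ['scene','top']:
    c=r.capture(n)
    P=cloud(c,[.527,.236],.14,.06); l=loc(P,.527,.236,-.0856)
    m=l[:,2]<.15; print(np.round(l[m][np.argsort(l[m][:,2])][:14],4).tolist())
    m=(l[:,2]>.15)&(l[:,2]<.2)&(l[:,0]>.08); print(np.round(l[m][np.argsort(l[m][:,2])][:10],4).tolist())
```

```text
[[0.0556, -0.0109, 0.1153], [0.056, -0.0021, 0.1154], [0.0566, 0.0023, 0.116], [0.0576, -0.008, 0.1165], [0.0574, 0.0067, 0.1169], [0.0552, -0.0114, 0.118], [0.0571, 0.0, 0.1183], [0.0581, 0.0045, 0.1195], [0.0565, -0.0068, 0.1195], [0.0554, 0.0096, 0.1199], [0.0581, -0.0041, 0.1201], [0.0594, -0.0057, 0.1205], [0.0582, -0.0083, 0.1205], [0.0576, -0.0023, 0.1208]]
[[0.0851, 0.0012, 0.1777], [0.0849, -0.0028, 0.1778], [0.0846, -0.011, 0.1779], [0.0859, -0.0266, 0.178], [0.0846, -0.0191, 0.1785], [0.0855, 0.0366, 0.1787], [0.0865, 0.0272, 0.1793], [0.084, 0.0183, 0.1793], [0.0858, 0.0327, 0.1793], [0.0864, 0.0056, 0.1794]]
[[0.0468, -0.0064, 0.1137], [-0.0432, -0.0122, 0.1358], [0.047, -0.0122, 0.139], [0.0491, -0.0123, 0.1405], [-0.0433, -0.012, 0.1441], [0.0506, -0.0141, 0.1489], [0.0527, -0.0138, 0.1489]]
[[0.0836, -0.0364, 0.1776], [0.0878, -0.0408, 0.1807], [0.0856, -0.0412, 0.1811], [0.0835, -0.0414, 0.1812], [0.0831, -0.0398, 0.1834], [0.0891, -0.042, 0.1868], [0.0804, -0.041, 0.1877], [0.0839, -0.0418, 0.1937], [0.0859, -0.0416, 0.1939], [0.0834, -0.0403, 0.1962]]
```

The picture and depth show the real fingertips at z≈0.114 where 0.076 is reported. The reported TCP is about 38 mm too low, so the fingers closed above the barrel, which hasn't moved. I'll correct for that offset and descend again.

Call:
jog_arm(travel=[[0,0,0.04],[0,0,0.08],[0,0,0.12],[0,0,0.15],[0,0,0.175],[0,0,0.19],[0,0,0.19],[0,0,0.19],[0,0,0.19],[0,0,0.19]], dr=[[0,0,0],[0,0,0],[0,0,0],[0,0,0],[0,0,0],[0,0,0],[0,0,0],[0,0,0],[0,0,0],[0,0,0]], claw=[1,1,1,1,1,1,1,0.48,0.48,0.48], newtons=5)

```text
time_s: 8.1
tcp_pos: [0.5276, 0.2359, -0.0189]
eef_rot: [-180.0, 0.0, -94.9]
contact_force: [0.8, -0.4, 0.4]
gripper_width: 0.0628
gripper_force: 0.0
```

Call:
jog_arm(travel=[[0,0,0],[0,0,0],[0,0,0],[0,0,0],[0,0,0],[0,0,0],[0,0,0],[0,0,0],[0,0,0],[0,0,0]], dr=[[0,0,0],[0,0,0],[0,0,0],[0,0,0],[0,0,0],[0,0,0],[0,0,0],[0,0,0],[0,0,0],[0,0,0]], claw=[0.3,0.3,0.3,0.3,0.3,0.3,0.3,0.3,0.3,0.3], newtons=5)

```text
time_s: 9.35
tcp_pos: [0.5274, 0.2357, -0.0194]
eef_rot: [180.0, -0.0, -94.9]
contact_force: [-0.9, -0.9, 0.3]
gripper_width: 0.0361
gripper_force: 5.0
```

Call:
jog_arm(travel=[[0,0,0],[0,0,0],[0,0,0],[0,0,-0.02],[0,0,-0.06],[0,0,-0.12],[0,0,-0.2],[0,0,-0.28],[0,0,-0.32],[0,0,-0.32]], dr=[[0,0,0],[0,0,0],[0,0,0],[0,0,0],[0,0,0],[0,0,0],[0,0,0],[0,0,0],[0,0,0],[0,0,0]], claw=[0.3,0.3,0.3,0.3,0.3,0.3,0.3,0.3,0.3,0.3], newtons=14)

```text
time_s: 10.6
tcp_pos: [0.5284, 0.2365, 0.143]
eef_rot: [-179.8, 0.2, -94.9]
contact_force: [-0.1, 0.4, -1.9]
gripper_width: 0.0356
gripper_force: 14.0
```

Run:
```python
from h import *
s=r.get_state(); p=s['tcp_pos']; print(p,s['contact_force'],s['gripper_width'],s['gripper_force'])
for n in ['scene','top']:
    c=r.capture(n); z=p[2]+.0375+.019
    P=cloud(c,p[:2],.09,z-.012); l=loc(P,p[0],p[1],-.0856,z)
    m=(abs(l[:,0])<.022)&(abs(l[:,1])>.015)&(l[:,2]<.025)&(abs(l[:,1])<.08); C=P[m]
    # avoid gripper body: above z+.047
    f=fit(f_barrel,C,[p[0],p[1],-.0856,z]); print(n,m.sum(),np.round(f.x,4),np.median(abs(f.fun)),np.round(np.percentile(l[m][:,1],[0,100]),3), 'rel', np.round(f.x-[*p[:2],0,p[2]],4))
```

```text
[0.52835421 0.2364789  0.1429682 ] [-0.14075797  0.38043112 -1.85348633] 0.03558114517496021 13.999408185482025
scene 350 [ 0.5264  0.2364 -0.0968  0.1962] 0.000751770330903484 [-0.059  0.06 ] rel [-0.002  -0.     -0.0968  0.0532]
top 378 [ 0.5298  0.2343 -0.088   0.1936] 0.0006816822278893735 [-0.063 -0.021] rel [ 0.0014 -0.0022 -0.088   0.0507]
```

```bash
python3 -c "
from h import *
go([.528,.236,.1410],-94.9,[.4746,-.1838,.12],-83.15)"
```

```text
travel [0.8457 0.0347 0.042 ] dr z -0.0326
```

```bash
python3 -c "
from h import *
print(r.get_state()['tcp_pos'])
go([.5274,.2359,.1410],-94.9,[.4746,-.1838,.12],-83.15)"
```

```text
[0.52696968 0.23554393 0.14026791]
travel [0.8454 0.0335 0.042 ] dr z -0.0326
```

Call:
jog_arm(travel=[[0.09,0.004,0],[0.19,0.008,0],[0.29,0.012,0],[0.39,0.016,0],[0.49,0.02,0],[0.59,0.024,0],[0.69,0.028,0],[0.78,0.032,0.02],[0.8446,0.0336,0.042],[0.8446,0.0336,0.042]], dr=[[0,0,-0.004],[0,0,-0.008],[0,0,-0.012],[0,0,-0.016],[0,0,-0.02],[0,0,-0.024],[0,0,-0.028],[0,0,-0.0326],[0,0,-0.0326],[0,0,-0.0326]], claw=[0.3,0.3,0.3,0.3,0.3,0.3,0.3,0.3,0.3,0.3], newtons=14)

```text
time_s: 11.95
tcp_pos: [0.4725, -0.1852, 0.1173]
eef_rot: [179.7, 0.0, -83.3]
contact_force: [-0.4, 0.1, -1.6]
gripper_width: 0.0356
gripper_force: 14.0
```

Run:
```python
from h import *
for n in ['scene','top']:
    c=r.capture(n); s=r.get_state(); p=s['tcp_pos']; print(p,s['eef_rot'])
    z=p[2]+.0534; yw=np.radians(s['eef_rot'][2]+90)
    P=cloud(c,p[:2],.09,z-.012); l=loc(P,p[0],p[1],yw,z)
    C=P[(abs(l[:,0])<.022)&(abs(l[:,1])>.015)&(l[:,2]<.025)&(abs(l[:,1])<.08)]
    f=fit(f_barrel,C,[p[0],p[1],yw,z])
    B=cloud(c,[.485,-.235],.26,.008); l=loc(B,.475,-.184,.12)
    B=B[(abs(l[:,0])<.055)&(l[:,1]>-.235)&(l[:,1]<.105)&((l[:,2]<.084)|((l[:,1]<-.11)&(l[:,2]<.14)))]
    g=fit(f_bench,B,[.475,-.184,.12,0])
    print(n,len(C),len(B),'barrel',np.round(f.x,4),'bench',np.round(g.x,4),'local',np.round(loc(f.x[None,[0,1,3]],*g.x[:3]),4),'dyaw',np.degrees(f.x[2]-g.x[2]))
```

```text
[ 0.47319927 -0.1843925   0.11797004] [ 1.79806421e+02  3.40064678e-02 -8.32980349e+01]
scene 374 6213 barrel [ 0.4715 -0.1853  0.1115  0.1706] bench [ 4.729e-01 -1.845e-01  1.207e-01 -4.000e-04] local [[-0.0015 -0.0006  0.1706]] dyaw -0.5252782734292074
[ 0.47384925 -0.18379087  0.11855985] [ 1.79873816e+02  1.94047383e-02 -8.32275145e+01]
top 0 0 barrel [ 0.4738 -0.1838  0.1182  0.172 ] bench [ 0.475 -0.184  0.12   0.   ] local [[-0.0011  0.0003  0.172 ]] dyaw -0.10300799695359088
```

Call:
jog_arm(travel=[[0,0,0.03],[0,0,0.07],[0,0,0.11],[0,0,0.135],[0,0,0.15],[0,0,0.16],[0,0,0.164],[0,0,0.164],[0,0,0.164],[0,0,0.164]], dr=[[0,0,0],[0,0,0],[0,0,0],[0,0,0],[0,0,0],[0,0,0],[0,0,0],[0,0,0],[0,0,0],[0,0,0]], claw=[0.3,0.3,0.3,0.3,0.3,0.3,0.3,0.3,0.3,0.3], newtons=14)

```text
time_s: 13.3
tcp_pos: [0.4748, -0.1836, 0.038]
eef_rot: [-180.0, -0.0, -83.2]
contact_force: [-0.4, 0.6, -1.8]
gripper_width: 0.0351
gripper_force: 14.0
```

```bash
cat > chk.py <<'E'
from h import *
import sys
sink=float(sys.argv[1]) if len(sys.argv)>1 else 0
for n in ['scene','top']:
    c=r.capture(n); s=r.get_state(); p=s['tcp_pos']; print(p,s['eef_rot'],np.round(s['contact_force'],2),s['gripper_width'])
    g=[.4728,-.1844,.1207] if n=='scene' else [.4757,-.184,.1208]
    P=cloud(c,g[:2],.09,.05); l=loc(P,*g)
    m=(abs(l[:,0])<.022)&(abs(l[:,1])>.012)&(l[:,2]<.112-sink)&(l[:,2]>.079-sink)&(abs(l[:,1])<.07); C=P[m]
    if len(C)>20:
        f=fit(f_barrel,C,[*g,.0855-sink]); print(n,len(C),'local',np.round(loc(f.x[None,[0,1,3]],*g),4),'dyaw',np.degrees(f.x[2]-g[2]),'med',np.median(abs(f.fun)))
    m=(abs(l[:,0])<.03)&(abs(l[:,0])>.021)&(abs(l[:,1])<.054)&(l[:,2]>.04)&(l[:,2]<.06)
    if m.sum()>5: print('plate z',np.median(l[m,2]),m.sum())
E
python3 chk.py
```

```text
[ 0.47480639 -0.18359149  0.03789284] [-1.79975370e+02 -2.92447012e-03 -8.31610304e+01] [ 0.84  0.19 -0.82] 0.035833624682356555
scene 335 local [[0.0011 0.0003 0.0914]] dyaw 0.10324564200043512 med 0.0008350272920889454
plate z 0.05391792234628756 155
[ 0.47476604 -0.18359318  0.03783891] [-1.79979025e+02 -2.36418453e-03 -8.31600286e+01] [ 0.38  0.32 -1.86] 0.03562883398282137
```

Call:
jog_arm(travel=[[0,0,0.002],[0,0,0.004],[0,0,0.006],[0,0,0.007],[0,0,0.008],[0,0,0.009],[0,0,0.01],[0,0,0.01],[0,0,0.01],[0,0,0.01]], dr=[[0,0,0],[0,0,0],[0,0,0],[0,0,0],[0,0,0],[0,0,0],[0,0,0],[0,0,0],[0,0,0],[0,0,0]], claw=[0.3,0.3,0.3,0.3,0.3,0.3,0.3,0.3,0.3,0.3], newtons=14)

```text
time_s: 14.65
tcp_pos: [0.4747, -0.1836, 0.0328]
eef_rot: [-180.0, -0.0, -83.2]
contact_force: [-1.7, 0.4, 2.0]
gripper_width: 0.0354
gripper_force: 14.0
```

Call:
jog_arm(travel=[[0,0,0.0005],[0,0,0.001],[0,0,0.0015],[0,0,0.002],[0,0,0.002],[0,0,0.002],[0,0,0.002],[0,0,0.002],[0,0,0.002],[0,0,0.002]], dr=[[0,0,0],[0,0,0],[0,0,0],[0,0,0],[0,0,0],[0,0,0],[0,0,0],[0,0,0],[0,0,0],[0,0,0]], claw=[0.3,0.3,0.3,0.3,0.3,0.3,0.3,0.3,0.3,0.3], newtons=14)

```text
time_s: 15.9
tcp_pos: [0.4747, -0.1836, 0.0317]
eef_rot: [-180.0, -0.0, -83.2]
contact_force: [-2.0, -0.4, 2.9]
gripper_width: 0.0355
gripper_force: 14.0
```

```bash
python3 chk.py
```

```text
[ 0.4747231  -0.18358439  0.03167676] [-1.79996356e+02 -2.28309896e-03 -8.31556518e+01] [-1.57 -0.73  2.77] 0.03551095494449061
scene 320 local [[-0.0003  0.0003  0.0854]] dyaw -1.6506630959767796 med 0.0009841455205418514
plate z 0.053448878076775896 133
[ 0.47467042 -0.18358346  0.03167052] [ 1.79999850e+02 -1.45793374e-03 -8.31590806e+01] [-2.08 -0.09  3.21] 0.035989437596840416
```

Call:
jog_arm(travel=[[0,0,0],[0,0,0],[0,0,0],[0,0,0],[0,0,0],[0,0,0],[0,0,0],[0,0,0],[0,0,0],[0,0,0]], dr=[[0,0,0],[0,0,0],[0,0,0],[0,0,0],[0,0,0],[0,0,0],[0,0,0],[0,0,0],[0,0,0],[0,0,0]], claw=[0.45,0.5,0.6,0.7,0.8,0.8,0.8,0.8,0.8,0.8], newtons=5)

```text
time_s: 17.25
tcp_pos: [0.4747, -0.1836, 0.0317]
eef_rot: [-180.0, -0.0, -83.2]
contact_force: [-0.6, 0.4, 0.2]
gripper_width: 0.0699
gripper_force: 0.0
```

Call:
jog_arm(travel=[[0,0,-0.01],[0,0,-0.03],[0,0,-0.06],[0,0,-0.1],[0,0,-0.14],[0,0,-0.14],[0,0,-0.14],[0,0,-0.14],[0,0,-0.14],[0,0,-0.14]], dr=[[0,0,0],[0,0,0],[0,0,0],[0,0,0],[0,0,0],[0,0,0],[0,0,0],[0,0,0],[0,0,0],[0,0,0]], claw=[0.8,0.8,0.8,0.8,0.8,0,0,0,0,0], newtons=5)

```text
time_s: 18.5
tcp_pos: [0.4745, -0.1836, 0.1013]
eef_rot: [180.0, 0.0, -83.2]
contact_force: [-0.1, 0.5, 0.3]
gripper_width: 0.026
gripper_force: 0.0
```

```bash
python3 chk.py
python3 - <<'E'
from h import *
c=r.capture('scene'); u,v=proj(c,[.474,-.184,.09])[0].astype(int); b=c['pixels'][v-60:v+60,u-80:u+80,::-1]
cv2.imwrite('pics/p1.png',cv2.resize(cv2.convertScaleAbs(b,alpha=1.8,beta=10),(800,600),interpolation=cv2.INTER_CUBIC))
E
```

```text
[ 0.47450847 -0.18358076  0.10138703] [ 1.79965561e+02  4.77753782e-03 -8.31628265e+01] [-0.92  0.06 -0.39] 0.021187819955099545
scene 607 local [[-0.0001  0.0004  0.0856]] dyaw 0.01994059010167639 med 0.0010328129788039347
plate z 0.05403942979413001 153
[ 0.47455963 -0.18355759  0.10145796] [ 1.79973868e+02  2.24732252e-03 -8.31568088e+01] [ 0.19 -0.27 -0.33] 0.018122426503400825
```

View pics/p1.png

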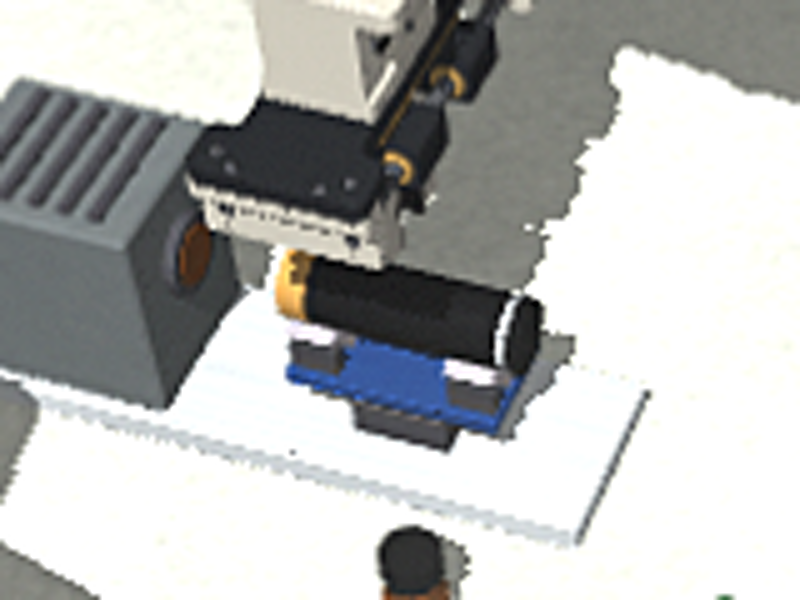

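The picture shows the barrel lying in both V-blocks, with the brass ring towards the amber window. The fit puts it within 0.5 mm of the seat and level in yaw. Now I'll close the fingers and press from above.

Call:
jog_arm(travel=[[0,0,0],[0,0,0],[0,0,0],[0,0,0.02],[0,0,0.035],[0,0,0.045],[0,0,0.05],[0,0,0.054],[0,0,0.054],[0,0,0.054]], dr=[[0,0,0],[0,0,0],[0,0,0],[0,0,0],[0,0,0],[0,0,0],[0,0,0],[0,0,0],[0,0,0],[0,0,0]], claw=[0,0,0,0,0,0,0,0,0,0], newtons=5)

```text
time_s: 19.9
tcp_pos: [0.4748, -0.1836, 0.0749]
eef_rot: [-180.0, -0.0, -83.2]
contact_force: [0.2, 0.1, -0.2]
gripper_width: 0.0002
gripper_force: 0.0
```

Call:
jog_arm(travel=[[0,0,0.001],[0,0,0.002],[0,0,0.003],[0,0,0.004],[0,0,0.005],[0,0,0.006],[0,0,0.006],[0,0,0.006],[0,0,0.006],[0,0,0.006]], dr=[[0,0,0],[0,0,0],[0,0,0],[0,0,0],[0,0,0],[0,0,0],[0,0,0],[0,0,0],[0,0,0],[0,0,0]], claw=[0,0,0,0,0,0,0,0,0,0], newtons=5)

```text
time_s: 21.15
tcp_pos: [0.4747, -0.1836, 0.0717]
eef_rot: [-180.0, 0.0, -83.2]
contact_force: [0.4, 0.4, 0.6]
gripper_width: 0.0004
gripper_force: 0.0
```

Call:
jog_arm(travel=[[0,0,0.001],[0,0,0.002],[0,0,0.003],[0,0,0.004],[0,0,0.005],[0,0,0.006],[0,0,0.006],[0,0,0.006],[0,0,0.006],[0,0,0.006]], dr=[[0,0,0],[0,0,0],[0,0,0],[0,0,0],[0,0,0],[0,0,0],[0,0,0],[0,0,0],[0,0,0],[0,0,0]], claw=[0,0,0,0,0,0,0,0,0,0], newtons=5)

```text
time_s: 22.4
tcp_pos: [0.4747, -0.1836, 0.0687]
eef_rot: [180.0, 0.0, -83.2]
contact_force: [-0.1, 0.8, -0.2]
gripper_width: 0.0003
gripper_force: 0.0
```

Call:
jog_arm(travel=[[0,0,0.001],[0,0,0.002],[0,0,0.003],[0,0,0.004],[0,0,0.005],[0,0,0.006],[0,0,0.006],[0,0,0.006],[0,0,0.006],[0,0,0.006]], dr=[[0,0,0],[0,0,0],[0,0,0],[0,0,0],[0,0,0],[0,0,0],[0,0,0],[0,0,0],[0,0,0],[0,0,0]], claw=[0,0,0,0,0,0,0,0,0,0], newtons=5)

```text
time_s: 23.65
tcp_pos: [0.4747, -0.1836, 0.0657]
eef_rot: [-180.0, -0.0, -83.2]
contact_force: [-0.8, 0.6, 1.8]
gripper_width: 0.0002
gripper_force: 1.1
```

```bash
python3 chk.py .001
```

```text
[ 0.47467104 -0.18359418  0.0656967 ] [-1.79998965e+02 -2.72579616e-03 -8.31566414e+01] [-0.69  0.55  2.08] 0.00020816623205354015
scene 396 local [[0.0001 0.0003 0.0856]] dyaw 0.5373064391519414 med 0.000986824610275095
plate z 0.05466696265572191 153
[ 0.47467578 -0.18359053  0.06569552] [-1.79999364e+02 -1.53908282e-03 -8.31609485e+01] [-0.38 -0.37  1.61] 0.0003457255589664075
```

Call:
jog_arm(travel=[[0,0,0.0015],[0,0,0.003],[0,0,0.0045],[0,0,0.006],[0,0,0.0075],[0,0,0.009],[0,0,0.0105],[0,0,0.012],[0,0,0.012],[0,0,0.012]], dr=[[0,0,0],[0,0,0],[0,0,0],[0,0,0],[0,0,0],[0,0,0],[0,0,0],[0,0,0],[0,0,0],[0,0,0]], claw=[0,0,0,0,0,0,0,0,0,0], newtons=5)

```text
time_s: 25.0
tcp_pos: [0.4747, -0.1836, 0.0598]
eef_rot: [-180.0, -0.0, -83.2]
contact_force: [-1.5, 0.8, 6.3]
gripper_width: 0.0005
gripper_force: 2.8
```

```bash
python3 chk.py .006
python3 - <<'E'
from h import *
F=[]
for i in range(8): r.capture('scene'); F.append(r.get_state()['contact_force'])
print(np.mean(F,0))
E
```

```text
[ 0.4747561  -0.18358959  0.05981843] [-1.79987032e+02 -4.97755120e-03 -8.31525484e+01] [-1.88  0.73  6.71] 0.0006188912156050967
scene 389 local [[0.0001 0.0006 0.0797]] dyaw 0.6408415003950857 med 0.0009361372505398043
plate z 0.055048236346948776 78
[ 0.47475468 -0.18360477  0.05979716] [-1.79989126e+02 -4.98915913e-03 -8.31573400e+01] [-1.52  0.37  5.52] 0.0006474028234806709
[-1.4468102   0.84500183  5.75011097]
```

```bash
python3 -c "
from plant import r
print(r.close_job())"
```

```text
the job is handed in; nothing more can be done
None
```

I handed the job in at about 25.5 s with the black barrel seated in the V, brass-ringed lens end towards the lamp, held down by closed fingers at about 5.8 N with the saddle sunk about 6 mm; I did not see the judge's verdict.

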